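# Clamp a sample cup in the one-hand ratchet clamp

### The arm

A 6-joint arm with a two-finger parallel gripper is mounted at the origin on a cart in front of the work surface, level with it; the furniture and walls round the work are solid. World frame = base frame: x ahead of the robot, y to its left, z up, the work surface at z = 0. Lengths are in m, angles in degrees, forces in N, time in s.
With the tool pointing down it reaches from about 0.375 to 0.75 m from the base axis. Payload 9 kg.
Tool frame: the origin (TCP) lies where the fingers leave the gripper's body, on its centre line; the fingertips stand 73 mm ahead of it and the grasp point (between the pads) lies 54 mm ahead of it (robot.tip_reach is the distance from the TCP to the fingertips, in m); z points along the fingers, y is the direction in which the jaws open and shut (so a half turn about z gives the same grasp; the last joint's range is limited). The gripper opens to 85 mm and grips with 20 to 120 N. Pads are 22 mm wide; open, the fingers measure 114 mm over their backs; the gripper's body (76 mm by 85 mm) begins 54 mm behind the grasp point. The pads swing forward as they close: fully open they stand 13 mm farther back than shut.
Start: joints at [64.475, 5.964, 5.575, 89.605, 0, 77.527], TCP at [0.135, 0.585, 0.304] pointing down, gripper open.
Joint ranges: [-171.21, 171.21], [-48.23, 106.86], [-62.78, 66.21], [-105.2, 120.99], [-86.42, 89.51], [-180, 180]. Speed limits (degrees/s): [127.2, 127.2, 147.25, 180, 180, 180].

### API

Orientations are given as [roll, pitch, yaw] about the fixed x, y, z axes, in that order (R = Rz(yaw) Ry(pitch) Rx(roll)).
In Python, from plant import robot gives the robot as it stands. Calls block until the motion is done:
- robot.move_pose(position, orientation): joint-space move of the TCP to a pose.
- robot.line_to(position, vel=0.15, rotation=None, guard=None): straight line of the TCP; rotation=None keeps the orientation; vel is the mean speed in m/s. With guard (N) it stops when the force on the tool has changed by that much, and returns True; else False.
- robot.goto_joints(angles): joint-space move.
- robot.set_gripper(opening): finger opening in m; the grip force is fixed at half the most; returns when the fingers have stopped.
- robot.pause(seconds).
- robot.ik(position, orientation): joint angles nearest the present ones, or None.
- robot.observe(): the state.
- robot.grab_frame(name): name is "side" or "top"; returns the picture (400x640x3 uint8, blue, green, red); there is no depth.
- robot.get_calibration(name): a dict with "vertical_fov" (degrees; the focal length in pixels is half the picture's height over the tangent of half this angle, whatever the lens; pixels are square), "cx", "cy" (the principal point, pixels), "k1" (the pictures are not rectified: a ray, as slopes to the right and down, at radius r is drawn at 1 + k1 r^2 times it, then the intrinsics apply), "rvec" (rotation vector, rad) and "tvec" (3), from world to camera coordinates, as OpenCV has them. Camera axes: x right, y down, z forward; pixel columns grow to the right and rows downward; lengths in m; the calibration is good to about 2 mm. A picture is of the moment at which its call begins. get_calibration takes no time and is no camera call.
A pose or a line that the arm cannot do raises robot.IKError and nothing moves.
- robot.job_done(): hands the job in, once; it reports no verdict.
The state is a dict: "time": time; "q": joint angles; "qvel": joint speeds; "joint_torque": joint torques, N m; "tool_pos": TCP position; "tcp_rot": TCP orientation; "ft_force": force on the tool from outside, world axes, zero at the start; "torque": the same for the moment, N m; "gripper_width": finger opening in m.
Only numpy, scipy, OpenCV 4.12 (cv2) and the standard library are available. Lean on these libraries where they do the work, as an engineer would, in place of code of your own. Each camera call takes 0.05 s, during which the arm holds its last target. There are 200 camera calls.

### The job

Stand the sample cup upright on the round mat between the two jaws of the ratchet clamp, let go of it, then squeeze the clamp's trigger towards its hand grip again and again until the sliding jaw holds the cup firmly, so that its lid can later be screwed on with one hand. Move the jaw with the trigger only, stop as soon as the trigger turns clearly stiff so that the cup is not crushed, and leave the lid, the marker and the forceps where they lie.

Things in the scene. Friction and masses are not known exactly. Their poses are not given: they have to be found in the camera images.
- clamp: Ratchet cup clamp fixed to the table: metal base plate 290 x 84 x 8 mm, low grey housing (x -125 to -41 mm, 35 mm wide, top at 64 mm), black hand grip, trigger, toothed bar with sliding jaw, fixed jaw (rubber face at x = 118 mm, 50 mm wide, top at 58 mm, flared 7 degrees like the cup). Origin: centre of the plate's underside; x runs from the trigger end to the fixed jaw, y across, z up.
- clamp_seat (a point): Centre of the round dark mat (48 mm across, flush) on the top of the base plate where the cup is to stand, on the clamp's centre line between the two jaws; 8 mm above the table. The closing jaw then slides the cup about 13 mm on to the fixed jaw.
- jaw: The sliding jaw with its toothed bar, 50 mm wide, top 58 mm above the table, rubber faced. Its frame is the clamp's when fully open and shifts along the clamp's +x as it closes. Friction holds it where it is left, against up to about 15 N.
- jaw_face (a point): Centre of the sliding jaw's rubber face, the side towards the cup, 32 mm above the table. At the start it is 76 to 88 mm from the fixed jaw's face and the cup is 52 mm wide there, so 4 to 6 strokes of the trigger close it on the cup.
- clamp_grip (a point): Fixed upright black hand grip, 12 mm thick along the clamp's x, 34 mm wide, top 123 mm above the table; this point is in its middle, 110 mm above the table.
- trigger: Trigger: steel fork hinged in the housing, black cross bar on top, squeezed along the clamp's +x to the grip; a spring of about 2 N returns it and a pawl drops behind the next tooth (7.2 mm apart), so the first third to half of a stroke is idle. A full stroke is 33 mm at the bar, then a stop; it moves the jaw about 7 mm. Origin: the hinge, 18 mm above the table, 92 mm from the bar.
- trigger_bar (a point): Centre of the trigger's cross bar, a free-turning sleeve: radius 8 mm, 36 mm long along the clamp's y, 107 mm above the table, 51 mm on the -x side of the grip's middle at rest. Pushed at 10 to 30 mm/s it takes 8 to 9 N while the jaw runs free; with the cup pinched the force climbs 1.5 to 2 N per mm. 12 to 16 N is firm; from about 18 N the cup is crushed. Squeeze between fingers or press.
- cup: The clear screw cup without its lid, 66 mm high, 59 mm across near the top and tapering to 48 mm at the foot, 70 g, standing loose on the table at the start. Origin: centre of its underside, z up.
- cup_middle (a point): Centre of the cup, 33 mm above its underside; take it by its outer wall, about 55 mm across here (48 mm at the foot, 59 mm at 51 mm height).
- cup_lid: The cup's loose white lid, a disc 56 mm across and 15 mm high, lying on the table. Leave alone. Origin: centre of its underside.
- marker_red: A marker pen with a black cap, 134 mm long, 19 mm thick, lying loose. Leave alone. Origin: underside, middle of its length.
- forceps_1: Steel forceps, 104 mm long, lying loose. Leave alone. Origin: underside, middle of its length.

How it is judged:
By the outcome, as a careful person would: the job done as asked, in the order asked, and still so for the second after the job is handed in, with the robot touching nothing.
It also fails if it takes over 64 s, if anything falls off the work surface, if the arm or the gripper's body presses on something with over 40 N, if the wrist force passes 120 N, or if a joint passes its speed limit or range.

## Working session

There is one attempt and no reset: what is moved stays moved. The work goes in short steps, each a Python script; the robot and the scene stay as the last script left them, time stands still between calls to the robot, and variables do not carry over. Pictures are saved under pics/ and viewed, about 8 in all and at most 12, crops included, and the job is handed in when it is done.

```bash
mkdir -p pics; ls
cat > h.py <<'E'
import numpy as np, cv2
from plant import robot
def cam(n):
    c=robot.get_calibration(n); f=200/np.tan(np.radians(c["vertical_fov"])/2)
    R=cv2.Rodrigues(np.array(c["rvec"],float))[0]; t=np.array(c["tvec"],float).ravel()
    return f,c["cx"],c["cy"],c["k1"],R,t
def proj(n,p):
    f,cx,cy,k,R,t=cam(n); q=R@np.array(p,float)+t; s=q[:2]/q[2]; s=s*(1+k*(s@s)); return f*s+[cx,cy]
def ray(n,u,v):
    f,cx,cy,k,R,t=cam(n); d=np.array([(u-cx)/f,(v-cy)/f]); s=d.copy()
    for _ in range(30): s=d/(1+k*(s@s))
    return -R.T@t, R.T@np.array([*s,1])
def onz(n,u,v,z):
    o,d=ray(n,u,v); return o+d*(z-o[2])/d[2]
E
python3 - <<'E'
from h import *
for n in("side","top"):
    cv2.imwrite(f"pics/{n}0.png",robot.grab_frame(n)); c=robot.get_calibration(n); print(n,c,ray(n,320,200))
s=robot.observe();print(s["time"],s["tool_pos"],s["tcp_rot"],s["gripper_width"])
E
```

```text
pics
side {'vertical_fov': 52.05917262718161, 'cx': 319.4631694827101, 'cy': 197.4194853695681, 'k1': -0.026678302659826254, 'rvec': array([ 0.02136651, -2.67162142,  1.62121458]), 'tvec': array([ 0.50744821, -0.01056943,  1.23888638])} (array([0.48106197, 1.11379961, 0.56611366]), array([ 0.0198473 , -0.88392259, -0.46725621]))
top {'vertical_fov': 52.93646884394711, 'cx': 314.18118825576806, 'cy': 196.6132586416883, 'k1': -0.08044019332787253, 'rvec': array([ 2.15005702, -2.18048724,  0.12021879]), 'tvec': array([0.27039585, 0.50473847, 0.8972626 ])} (array([0.40702047, 0.2649142 , 0.94715881]), array([ 0.10111155, -0.01613786, -0.9948854 ]))
0.1 [0.13540662 0.58431026 0.30320608] [-1.79934246e+02 -1.66344998e-02  1.66945686e+02] 0.08548554206912662
```

View pics/top0.png

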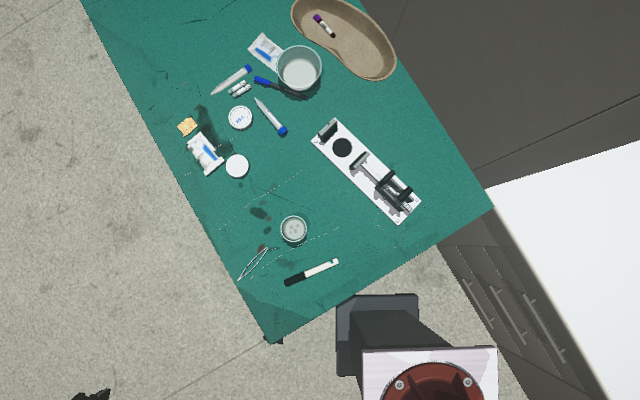

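View pics/side0.png

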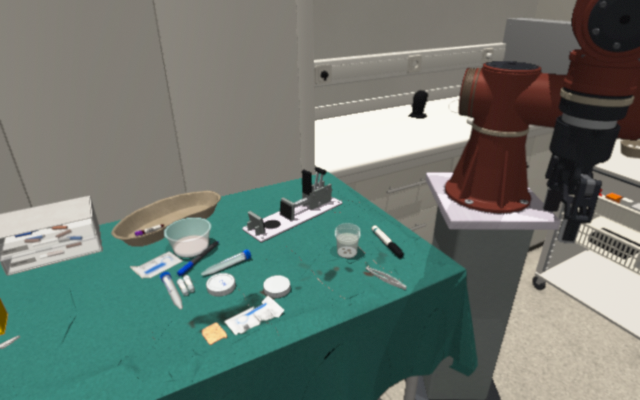

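Top view: clamp plate runs from about (321,127), the fixed jaw end, to (410,214), the trigger end. The mat is at (342,147) and the cup at (293,230). Side view: cup at (347,242), clamp around (295,213). I'll enlarge both.

Run:
```python
import cv2,numpy as np
a=cv2.imread("pics/top0.png")[105:255,260:440]; b=cv2.imread("pics/side0.png")[160:270,225:375]
cv2.imwrite("pics/c0.png",np.hstack([cv2.resize(a,None,fx=4,fy=4,interpolation=2)[:,:720]])); cv2.imwrite("pics/c1.png",cv2.resize(b,None,fx=5,fy=5,interpolation=2))
from h import *
for nm,n,u,v,z in [("mat","top",342,147,.008),("mat","side",272,224,.008),("cuprim","top",293,229,.066),("fixed end","top",321,127,.008),("trig end","top",410,214,.008),("cupfoot","side",347,256,0)]: print(nm,n,onz(n,u,v,z).round(4))
```

```text
mat top [0.629  0.1951 0.008 ]
mat side [0.6284 0.1939 0.008 ]
cuprim top [0.4336 0.3107 0.066 ]
fixed end top [0.6788 0.2445 0.008 ]
trig end top [0.4664 0.0384 0.008 ]
cupfoot side [0.4363 0.3238 0.    ]
```

View pics/c0.png

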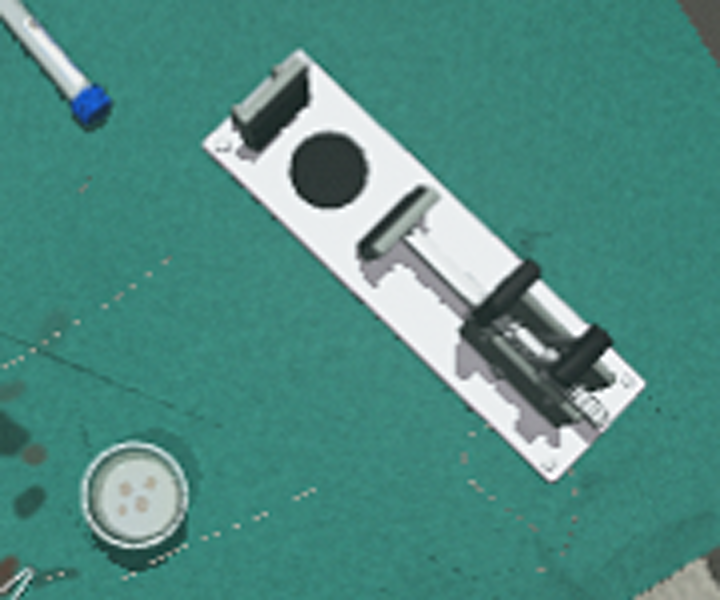

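View pics/c1.png

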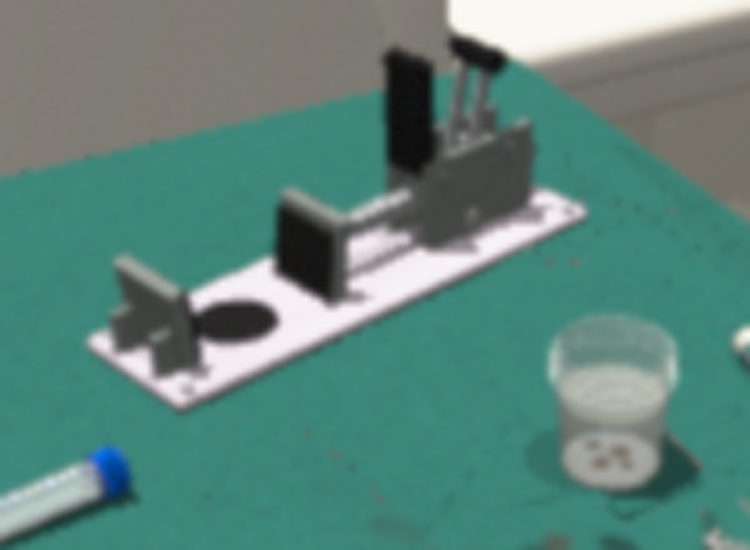

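Run:
```python
from h import *
t=lambda x,y,z:onz("top",260+x/4,105+y/4,z); s=lambda x,y,z:onz("side",225+x/5,160+y/5,z)
C=np.array([t(300,50,.008),t(205,145,.008),t(645,382,.008),t(553,482,.008)]); o=C.mean(0)
ex=(C[0]+C[1]-C[2]-C[3])[:2]; yaw=np.arctan2(ex[1],ex[0]); print("ctr",o.round(4),"yaw",np.degrees(yaw),"len",np.linalg.norm(C[0]-C[2]),np.linalg.norm(C[1]-C[3]),np.linalg.norm(C[0]-C[1]))
D=np.array([s(90,343,.008),s(182,408,.008),s(587,212,.008)]);print(D.round(4),C.round(4))
R=np.array([[np.cos(yaw),np.sin(yaw)],[-np.sin(yaw),np.cos(yaw)]])
def loc(n,p): print(n,p.round(4),"clamp",(R@(p-o)[:2]).round(4))
loc("mat t",t(329,170,.008));loc("mat s",s(235,321,.008))
loc("bar t",t(582,354,.113));loc("bar s",s(477,55,.107));loc("grip t",t(511,289,.123)); loc("gripface top s",s(410,58,.123))
loc("jawtop t",t(408,215,.058));loc("cup t",t(135,495,.066));loc("cup s foot",s(610,463,.002)); loc("cup s rim",s(613,348,.066))
print(robot.tip_reach)
for p in ([.434,.312,.085],[.629,.195,.1],[.5,.07,.17]): print(robot.ik(p,[180,0,np.degrees(yaw)]),robot.ik(p,[180,0,np.degrees(yaw)-180]))
```

```text
ctr [0.5709 0.1391 0.008 ] yaw 44.491232330375176 len 0.28574610435905 0.2866109762632062 0.08205899560019077
[[0.7007 0.2175 0.008 ]
 [0.6443 0.2772 0.008 ]
 [0.4399 0.0724 0.008 ]] [[0.702  0.2103 0.008 ]
 [0.644  0.2684 0.008 ]
 [0.4979 0.0103 0.008 ]
 [0.4398 0.0672 0.008 ]]
mat t [0.6277 0.1946 0.008 ] clamp [ 0.0794 -0.0002]
mat s [0.6283 0.195  0.008 ] clamp [ 0.0801 -0.0004]
bar t [0.503  0.0716 0.113 ] clamp [-0.0958 -0.0005]
bar s [0.5027 0.0733 0.107 ] clamp [-0.0948  0.0008]
grip t [0.5364 0.1098 0.123 ] clamp [-0.0452  0.0033]
gripface top s [0.5377 0.1136 0.123 ] clamp [-0.0415  0.0051]
jawtop t [0.5895 0.1543 0.058 ] clamp [ 0.024  -0.0022]
cup t [0.4341 0.3091 0.066 ] clamp [0.0215 0.2171]
cup s foot [0.436  0.3129 0.002 ] clamp [0.0255 0.2186]
cup s rim [0.4361 0.3127 0.066 ] clamp [0.0256 0.2184]
0.0726
[ 21.68003192  -0.6757651  -24.30726222  66.36850289   0.
 157.18879959] [ 21.68003192  -0.6757651  -24.30726222  66.36850289   0.
 -22.81120041]
[  5.87431463  19.51097074  -0.39472938  70.09429988   0.
 141.3830823 ] [  5.87431463  19.51097074  -0.39472938  70.09429988   0.
 -38.6169177 ]
[ -6.90452842  -9.76196199 -23.77167843  75.99028356   0.
 128.60423925] [ -6.90452842  -9.76196199 -23.77167843  75.99028356   0.
 -51.39576075]
```

```bash
cat >> h.py <<'E'
YAW=44.5; RPY=[180,0,YAW]; EX=np.array([np.cos(np.radians(YAW)),np.sin(np.radians(YAW)),0])
def st(m=""):
    s=robot.observe(); print(m,round(s["time"],2),np.round(s["tool_pos"],4),np.round(s["ft_force"],2),round(s["gripper_width"],4))
    return s
E
python3 - <<'E'
from h import *
robot.move_pose([.435,.311,.19],RPY); st("above")
print(robot.line_to([.435,.311,.090],vel=.1,guard=8)); st("down")
robot.set_gripper(.03); st("grip")
robot.line_to([.435,.311,.19],vel=.12); st("up")
cv2.imwrite("pics/s1.png",cv2.resize(robot.grab_frame("side")[120:300,225:465],None,fx=3,fy=3))
E
```

```text
above 1.66 [0.4348 0.3116 0.1903] [-0.1  -1.01 -0.13] 0.0855
False
down 2.81 [0.4355 0.3112 0.0908] [ 0.08 -0.39 -0.04] 0.0854
grip 3.2 [0.4356 0.3113 0.091 ] [-0.21 -0.1   5.76] 0.0563
up 4.18 [0.4346 0.3108 0.189 ] [-1.08  0.22 -0.94] 0.0566
```

View pics/s1.png

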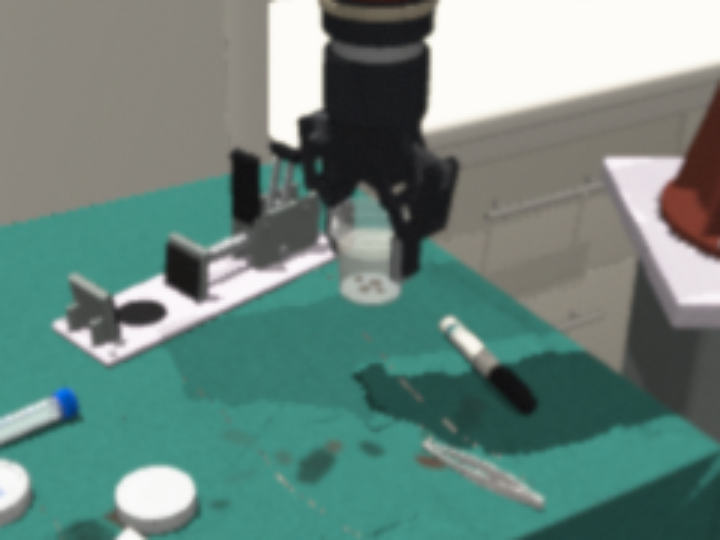

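The cup is held upright between the fingers (foot at crop (371,288)), and the clamp and loose items are undisturbed. Next I carry it to the mat.

Run:
```python
from h import *
p=onz("side",225+371/3,120+288/3,.098); print("cup foot est",p.round(4))
M=np.array([.628,.1948])
robot.line_to([*M,.19],vel=.15)
robot.line_to([*M,.107],vel=.08); st("near")
print(robot.line_to([*M,.096],vel=.02,guard=4)); st("touch")
cv2.imwrite("pics/s2.png",np.hstack([cv2.resize(robot.grab_frame("side")[170:260,225:325],None,fx=4,fy=4),cv2.resize(robot.grab_frame("top")[105:195,290:390],None,fx=4,fy=4)]))
```

```text
cup foot est [0.4342 0.3057 0.098 ]
near 7.07 [0.6285 0.1949 0.1078] [ 0.3  -0.49  0.18] 0.0565
True
touch 7.52 [0.6282 0.1949 0.099 ] [-1.29 -0.3   4.48] 0.0564
```

View pics/s2.png

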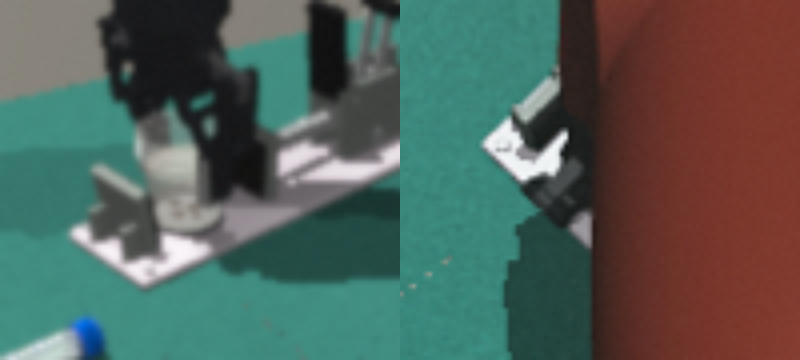

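The cup stands on the mat (foot at crop (190,215), i.e. side pixel (272,224), the mat's pixel). Contact came at the expected height. I'll release it and move behind the trigger.

Run:
```python
from h import *
M=[.628,.1948]
robot.set_gripper(.085); st("rel")
robot.line_to([*M,.23],vel=.12)
B=np.array([.503,.0723,.171]); S=B-.030*EX
robot.set_gripper(0)
robot.line_to([S[0],S[1],.23],vel=.2); robot.line_to(S,vel=.1); st("behind")
cv2.imwrite("pics/s3.png",np.hstack([cv2.resize(robot.grab_frame("side")[170:260,225:325],None,fx=4,fy=4),cv2.resize(robot.grab_frame("side")[140:230,260:360],None,fx=4,fy=4)]))
```

```text
rel 8.02 [0.6275 0.1947 0.0979] [0.46 1.4  0.07] 0.085
behind 11.95 [0.4818 0.0513 0.1715] [-0.54  0.48  1.16] 0.0
```

View pics/s3.png

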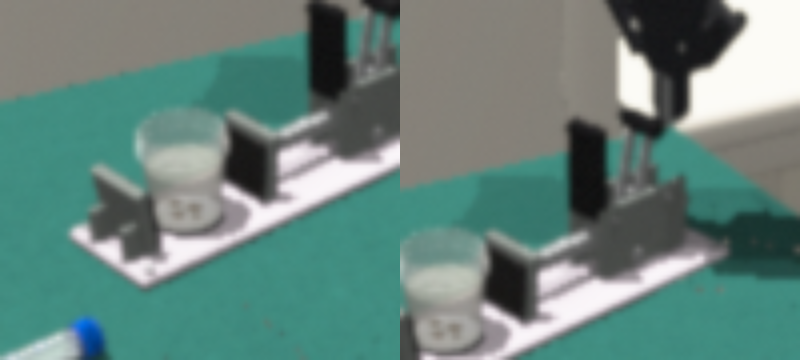

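The cup stands free between the jaws, and the closed fingertips are just behind the cross bar (crop right (670,110)). First stroke, guarded.

```bash
cat >> h.py <<'E'
S0=np.array([.503,.0723,.171])-.030*EX
def stroke(far=.045,g=12.5,vel=.018):
    hit=robot.line_to(S0+far*EX,vel=vel,guard=g); s=robot.observe()
    d=(np.array(s["tool_pos"])-S0)@EX; F=np.array(s["ft_force"])
    print("hit",hit,"t",round(s["time"],2),"travel mm",round(d*1e3,1),"Fx",round(F@EX,2),F.round(1)); return hit,d,F@EX
def back(): robot.line_to(S0+.004*EX,vel=.06)
E
python3 - <<'E'
from h import *
stroke(); 
cv2.imwrite("pics/s4.png",cv2.resize(robot.grab_frame("side")[140:260,225:365],None,fx=4,fy=4))
back(); st("back")
E
```

```text
hit False t 14.7 travel mm 44.0 Fx -8.5 [-5.  -7.  -0.5]
back 15.58 [0.4846 0.0541 0.1711] [ 0.08 -0.4   0.82] 0.0001
```

View pics/s4.png

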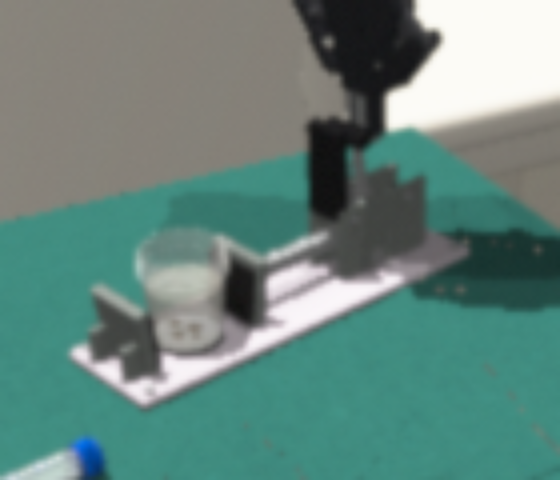

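The jaw has moved up close to the cup at a free-running 8.5 N. I'll repeat strokes until the guard trips.

Run:
```python
from h import *
for i in range(5):
    hit,d,F=stroke(g=13)
    if hit or i==4: cv2.imwrite("pics/s5.png",cv2.resize(robot.grab_frame("side")[140:260,225:365],None,fx=4,fy=4))
    back()
    if hit: break
st("end")
```

```text
hit False t 18.01 travel mm 44.1 Fx -8.15 [-5.1 -6.5  0.1]
hit False t 21.27 travel mm 44.0 Fx -8.4 [-5.2 -6.7 -0.1]
hit False t 24.52 travel mm 44.1 Fx -8.49 [-5.3 -6.7 -0.2]
hit True t 26.83 travel mm 30.0 Fx -7.3 [-3.3 -7.1 -0. ]
end 27.48 [0.4846 0.054  0.1712] [0.44 0.25 0.45] 0.0001
```

View pics/s5.png

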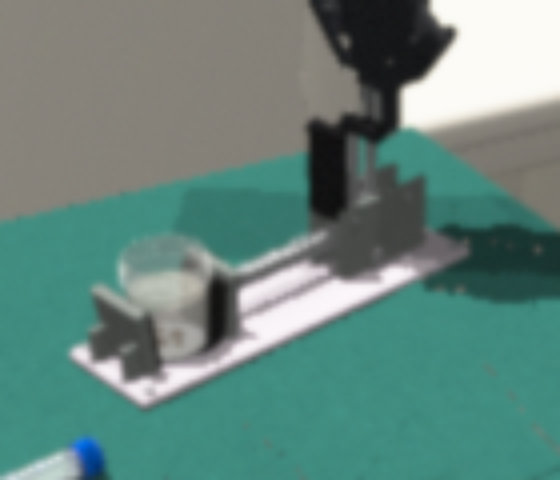

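The cup is now against the fixed jaw with the sliding jaw touching it, and the guard tripped in mid-stroke. I'll confirm with one slower push at the same threshold.

Run:
```python
from h import *
robot.line_to(S0+.022*EX,vel=.05,guard=11)  # idle part
s=robot.observe();F0=np.array(s["ft_force"])@EX;print("F0",F0,s["time"])
# step up slowly, reading the force
d=.022
while d<.040:
    d+=.001
    hit=robot.line_to(S0+d*EX,vel=.012,guard=6)
    s=robot.observe(); F=-np.array(s["ft_force"])@EX; a=(np.array(s["tool_pos"])-S0)@EX
    print(round(d*1e3),round(a*1e3,1),round(F,2))
    if F>12.5 or hit and F>11.5: break
back(); st()
```

```text
F0 -1.1805619167318335 27.9833
23 22.9 1.75
24 24.0 1.73
25 25.0 1.77
26 26.0 2.64
27 27.0 1.39
28 27.9 4.12
29 28.7 5.71
30 29.4 7.09
31 30.1 10.0
32 30.8 11.24
33 31.5 13.14
 31.37 [0.4847 0.054  0.1713] [-0.44  0.12  0.1 ] -0.0
```

The force climbs about 2 N/mm to 13.1 N, so the cup is pinched and firm. I'll retreat, take a final look, and hand in.

Run:
```python
from h import *
robot.line_to(S0-.01*EX,vel=.06); p=S0-.01*EX
robot.line_to([p[0],p[1],.3],vel=.15)
robot.move_pose([.135,.585,.30],[180,0,167]); robot.pause(.3); st()
cv2.imwrite("pics/s6.png",np.hstack([cv2.resize(robot.grab_frame("side")[150:300,225:425],None,fx=2,fy=2),cv2.resize(robot.grab_frame("top")[100:250,240:440],None,fx=2,fy=2)]))
```

```text
35.33 [0.1354 0.5849 0.3   ] [-0.11  0.33  0.62] 0.0004
```

View pics/s6.png

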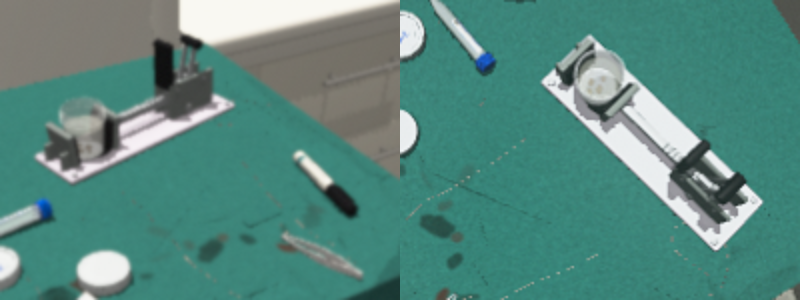

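The cup is upright and held between both jaws (right crop around (600,78)). The trigger has sprung back, and the lid, marker and forceps are where they lay.

```bash
python3 -c "
from plant import robot
robot.job_done(); print(robot.observe()['time'])"
```

```text
the job is handed in; nothing more can be done
the job is handed in; nothing more can be done
```

The job is handed in: the cup stands upright in the clamp, held by the sliding jaw. I stood it on the mat, let go, and pressed the trigger bar with the closed fingers. That took four free-running strokes at about 8.3 N, a fifth that tripped the 13 N guard, and a slow sixth.

- **Grip force:** After the fifth stroke tripped mid-stroke, the reading fell back to 7.3 N, so I was not sure it was firm. On the slow sixth the force climbed at roughly 2 N/mm to 13.1 N, inside the 12–16 N firm band. I stopped there; the readings scatter by about 1 N.
- **Last picture:** Both cameras showed the cup upright and uncrushed against the fixed jaw, and the trigger sprung back. The side view showed the lid, marker and forceps undisturbed, with the robot well clear.
- **Time:** The clock stood at about 35 s before hand-in, against the 64 s limit. No check failed.

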